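Bring the salsa jar round to the order tray on the sauce carousel

ROBOT

A 6-joint arm with a two-finger parallel gripper is mounted at the origin on the work surface. World frame = base frame: x ahead of the robot, y to its left, z up, the work surface at z = 0. Lengths are in m, angles in degrees, forces in N, time in s.
With the tool pointing down it reaches from about 0.4 to 0.925 m from the base axis. Payload 3.4 kg.
Tool frame: the origin (TCP) lies at the very end of the fingers, on their centre line; the grasp point (between the pads) lies 19 mm behind it; z points along the fingers, y is the line along which they close (so a half turn about z gives the same grasp; the last joint's range is limited). The gripper opens to 85 mm and grips with 20 to 120 N. Pads are 22 mm wide; open, the fingers measure 114 mm over their backs; the gripper's body (76 mm by 85 mm) begins 54 mm behind the grasp point. The pads swing forward as they close: fully open they stand 13 mm farther back than shut.
Start: joints at [-72.393, 17.578, 86.31, -0, 76.112, -4.211], TCP at [0.214, -0.534, 0.231] pointing down, gripper open.
Joint ranges: [-179.03, 179.03], [-60, 130.46], [8.19, 133.38], [-81.62, 261.62], [5.75, 156.47], [-153.77, 153.77]. Speed limits (degrees/s): [147.25, 147.25, 180, 180, 180, 180].

INTERFACE

Orientations are given as [roll, pitch, yaw] about the fixed x, y, z axes, in that order (R = Rz(yaw) Ry(pitch) Rx(roll)).
In Python, from station import ctrl gives the robot as it stands. The module is installed in compiled form; this text tells all that it offers.
- The arm moves only by the tool carry_out, never from a script. Its argument "increments" is a list of rows, each an object of numbers: "x", "y", "z": the shift along the tool's x, y, z in cm; "ax", "ay", "az": the turn, a rotation vector about the tool's x, y, z in units of 5 degrees (1.0 is 5 degrees); "jaw": the finger opening in cm, from 0 to 8.54. A call has 1 to 10 rows; each row shifts and turns the commanded pose from where the row before left it, along the tool's axes as they then stand; what a row does not reach is not made up. A row lasts 1/8 s, in which the tool goes at most 62.5 mm and 10.7 degrees, less where a joint would pass 70% of its speed; a pose out of reach is approached as far as the arm can. A call is refused whole if a number of a shift passes 6.25 or a number of a turn 1, either way. A call with a gripper value outside its range is refused whole. The fingers move at their own pace and stop on an object; "force" is the grip in N (left out, the last holds). Time passes only in rows, so rows that do not move let the fingers close. It gives the time, the measured TCP pose, the force, the opening and the grip force at its end, in the units of the state.
- ctrl.state(): the state, without advancing time (a new reading comes with each control period).
- ctrl.snapshot(name): name is "side" or "top"; returns a dict with "img" (400x640x3 uint8, red, green, blue), "range_z" (400x640 float32, m along the optical axis (not along the pixel's ray), 0 where there is no reading), "intrinsics" (3x3 intrinsics, pixels), "position" and "orientation" of the camera in the world. Camera axes: x right, y down, z forward; pixel columns grow to the right and rows downward; lengths in m; the calibration is good to about 2 mm. A picture is of the moment at which its call begins.
- ctrl.close_job(): hands the job in; it is judged then, once.
The state is a dict: "clock": time; "joint_pos": joint angles; "qvel": joint speeds; "tau": joint torques, N m; "ee_pos": TCP position; "ee_rot": TCP orientation; "force": force on the tool from outside, world axes, zero at the start; "torque": the same for the moment, N m; "opening": finger opening in m; "finger_force": force on a finger pad.
Only numpy, scipy, OpenCV 4.12 (cv2) and the standard library are available. Lean on these libraries where they do the work, as an engineer would, in place of code of your own. Each camera call takes 0.05 s, during which the arm holds its last target. There are 200 camera calls.

TASK

Turn the sauce carousel by pushing its scalloped rim with the fingertips until the salsa jar - the short wide one with the spoon handle sticking out of its lid - is at the front, squarely facing the order tray with the wafer. Push gently, and leave the carousel standing still. Do not push or lift anything that stands on it, and do not shift the tray or the other things on the counter.

Things in the scene. Friction and masses are not known exactly. Their poses are not given: they have to be found in the camera images.
- pedestal: fixed steel foot of the carousel, a round foot 230 mm across and 19 mm high at its outer part, with a column up to 45 mm; origin at the centre of its underside on the counter, on the carousel's upright turning axis. Its x and y axes are level; its -x axis is the carousel's front and points straight at the middle of the order tray.
- turntable: grey disc, 300 mm across and 22 mm thick, with eight round finger-grip lobes on its edge (360 mm across them). Turns either way without end about the pedestal's upright axis; light friction, 1.5 to 2.5 N at the rim, stops soon after a push. Origin on the axis at the disc's underside, 45 mm above the counter (z up); its top is 67 mm above the counter.
- lobe (a point): middle of the first lobe, half-way up the rim (56 mm above the counter), 145 mm from the axis on the turntable's -x axis. Each lobe is an upright round of radius 35 mm, as thick as the disc; one every 45 degrees. The scallops between, about 60 mm wide at 160 mm from the axis, lie half-way; there is only bare counter (or the tray) under the lobes and scallops.
- salsa_jar: the salsa jar: short and wide, 65 mm in diameter, 83 mm to the top of its steel lid, with a steel spoon handle sticking out of a slot in the lid up to 160 mm. Stands loose on the turntable, its middle 72 mm from the axis, as do the four others. Origin at the centre of its underside, 67 mm above the counter.
- squeeze_a: squeeze bottle, 50 mm in diameter, 150 mm tall with a cone nozzle; origin at the centre of its underside. On the turntable; bystander.
- squeeze_b: squeeze bottle, 50 mm in diameter, 150 mm tall with a cone nozzle; origin at the centre of its underside. On the turntable; bystander.
- chile_shaker: steel shaker with a domed top, 56 mm in diameter, 108 mm tall; on the turntable; bystander. Origin at the centre of its underside
- hot_sauce: slender-necked glass sauce bottle, 45 mm in diameter, 144 mm tall; on the turntable; bystander. Origin at the centre of its underside
- tray: order tray: white foam tray 130 x 200 mm and 18 mm high, loose, with a square-patterned wheat wafer in it; lies on the counter in front of the carousel, its middle 262 to 272 mm from the axis, its short side (x) about along the line to the axis. Origin at the centre of its underside
- lime_tub: clear tub of limes, 92 mm in diameter, 103 mm tall; on the counter at the left; bystander. Origin at the centre of its underside
- spoon_cup: white cup of plastic spoons, 92 mm in diameter, 141 mm tall; on the counter at the right; bystander. Origin at the centre of its underside
- squeeze_c: squeeze bottle, 50 mm in diameter, 150 mm tall with a cone nozzle; origin at the centre of its underside. On the counter at the left; bystander.
- steel_spoon: serving spoon, 240 mm long, lying on the counter at the right; bystander. Origin under its middle, x along it
- spare_jar: jar with a plain lid, 66 mm in diameter, 95 mm tall; on the counter at the left; bystander. Origin at the centre of its underside

How it is judged (in metres and radians):
On the way:
1. the fingers push the turntable (contact force between the fingers and turntable above 0.3 N), for 0.05 s.
At the end, for the whole second after the job is handed in: The jar's middle is on the tray's side of the axis, within 16 mm sideways of the line from the axis to the tray's middle (about 13 degrees). Turntable still, all five things upright on it 52 to 92 mm from its axis; tray and other things within 20 mm of their starts (x of salsa_jar in the frame of pedestal below -0.045 m and y of salsa_jar in the frame of pedestal between -0.016 and 0.016 m and angular speed of turntable below 0.03 rad/s and angle between each of salsa_jar, squeeze_a, squeeze_b, chile_shaker, hot_sauce's own z axis and vertical below 0.1 rad and horizontal distance between salsa_jar and turntable between 0.052 and 0.092 m and height (world z) of salsa_jar between 0.062 and 0.072 m and horizontal distance between squeeze_a and turntable between 0.052 and 0.092 m and height (world z) of squeeze_a between 0.062 and 0.072 m and horizontal distance between squeeze_b and turntable between 0.052 and 0.092 m and height (world z) of squeeze_b between 0.062 and 0.072 m and horizontal distance between chile_shaker and turntable between 0.052 and 0.092 m and height (world z) of chile_shaker between 0.062 and 0.072 m and horizontal distance between hot_sauce and turntable between 0.052 and 0.092 m and height (world z) of hot_sauce between 0.062 and 0.072 m and distance of each of tray, lime_tub, spoon_cup, squeeze_c, steel_spoon, spare_jar from where it was at the start of the episode below 0.02 m); the robot touches nothing.
It fails at once if a jar, bottle or shaker on the carousel is lifted or tipped (height (world z) of any of salsa_jar, squeeze_a, squeeze_b, chile_shaker, hot_sauce above 0.08 m or angle between any of salsa_jar, squeeze_a, squeeze_b, chile_shaker, hot_sauce's own z axis and vertical above 0.35 rad).
It fails at once if the robot pushes a jar, bottle or shaker on the carousel instead of the rim (contact force between any of the fingers, the arm and salsa_jar above 1 N or contact force between any of the fingers, the arm and squeeze_a above 1 N or contact force between any of the fingers, the arm and squeeze_b above 1 N or contact force between any of the fingers, the arm and chile_shaker above 1 N or contact force between any of the fingers, the arm and hot_sauce above 1 N).
It fails at once if the carousel is spun hard (faster than 2.5 rad/s) (angular speed of turntable above 2.5 rad/s).
It fails at once if the rim is pushed with more than 50 N (contact force between the fingers and turntable above 50 N).
It fails at once if the tray or something else on the counter is shifted by 20 mm or lifted (distance of any of tray, lime_tub, spoon_cup, squeeze_c, steel_spoon, spare_jar from where it was at the start of the episode above 0.02 m).
It also fails if it takes over 70 s, if anything falls off the work surface, if the arm or the gripper's body presses on something with over 40 N, if the wrist force passes 120 N, or if a joint passes its speed limit or range.

## Working session

There is one attempt and no reset: what is moved stays moved. The work goes in short steps, Python scripts to look and compute and a tool call to move; the robot and the scene stay as the last step left them, time stands still between calls to the robot, and variables do not carry over. Pictures are saved under pics/ and viewed, at most 10 in all, crops included, and the job is handed in when it is done.

Besides the shell and the picture viewer there is one more tool, called in YAML: its name, and indented under it one key for each argument. carry_out: Moves the arm, as the interface text tells. Its arguments: {"type":"object","properties":{"increments":{"type":"array"},"force":{"type":"number"}},"required":["increments"]}

```bash
mkdir -p pics
cat > h.py <<'E'
import numpy as np, cv2
from station import ctrl
def snap(n):
    s=ctrl.snapshot(n); return s
def world(s):
    K=np.array(s["intrinsics"]);R=np.array(s["orientation"]);p=np.array(s["position"])
    if R.shape!=(3,3):
        from scipy.spatial.transform import Rotation as Ro
        R=Ro.from_euler('xyz',R,degrees=True).as_matrix() if R.size==3 else Ro.from_quat(R).as_matrix()
    z=s["range_z"];v,u=np.mgrid[:400,:640]
    c=np.stack([(u-K[0,2])/K[0,0]*z,(v-K[1,2])/K[1,1]*z,z],-1)
    W=c@R.T+p; W[z==0]=np.nan
    return W
E
python3 - <<'E'
from h import *
for n in("top","side"):
    s=snap(n); cv2.imwrite(f"pics/{n}0.png",s["img"][...,::-1]); np.savez(f"{n}0.npz",**s)
    print(n,s["position"],s["orientation"],s["intrinsics"])
print(ctrl.state())
E
```

```text
top [0.34695258 0.02551185 1.28934456] [-169.21395675    0.78719629  -91.27632696] [[454.7490038    0.         321.26830091]
 [  0.         454.7490038  199.85670039]
 [  0.           0.           1.        ]]
side [ 0.42272386 -1.02960246  0.66949329] [-119.37254477    0.3114612    -8.8230667 ] [[364.26583464   0.         322.97811901]
 [  0.         364.26583464 199.96171272]
 [  0.           0.           1.        ]]
{'clock': 0.1, 'joint_pos': array([-7.23928943e+01,  1.76171077e+01,  8.63767235e+01,  7.35491528e-04,
        7.61114172e+01, -4.21181291e+00]), 'qvel': array([ 0.02062888, -0.08826902, -0.17676854, -0.14452723,  0.09385596,
       -0.10492937]), 'tau': array([-3.02027720e-04, -4.58531320e+01, -2.52607834e+01, -1.36859235e-04,
        5.50739016e-03, -3.78285264e-06]), 'ee_pos': array([ 0.21349684, -0.53321293,  0.23047972]), 'ee_rot': array([-1.79895088e+02, -8.44157240e-03,  2.18187336e+01]), 'force': array([ 0.08954247,  0.02466938, -0.28661485]), 'torque': array([ 0.03558631, -0.01195239,  0.026497  ]), 'finger_force': 0.0, 'opening': 0.08531370813169045}
```

View pics/top0.png

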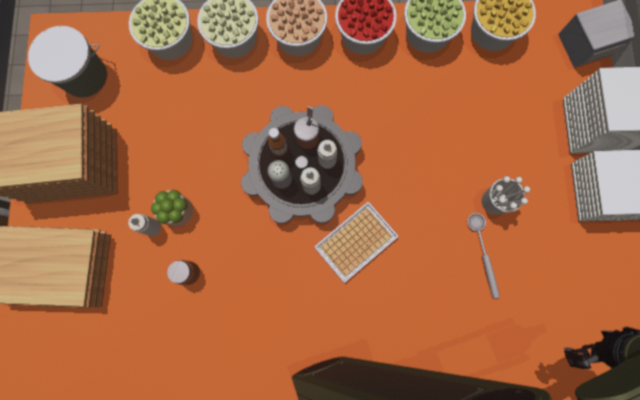

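View pics/side0.png

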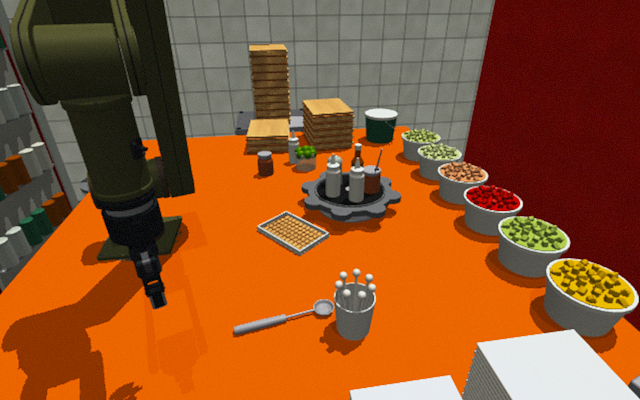

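The top view shows the carousel hub at about (302,163), the salsa jar with its spoon handle at (307,132) on the far side, and the tray at (357,242). The side view shows the arm parked clear of everything. I'll measure these now.

```bash
cat >> h.py <<'E'
def lobes(s, c0=None):
    """axis, lobe phase (deg mod 45), from rim top points at z~.067"""
    W=world(s); img=s["img"].astype(int)
    sat=img.max(-1)-img.min(-1)
    m=(abs(W[...,2]-.067)<.012)&(sat<40)
    k=cv2.morphologyEx(m.astype(np.uint8),cv2.MORPH_OPEN,np.ones((3,3)))
    n,l,st,_=cv2.connectedComponentsWithStats(k)
    i=1+np.argmax(st[1:,4]); P=W[l==i]
    c=np.array(cv2.minEnclosingCircle(P[:,:2].astype(np.float32))[0]) if c0 is None else c0
    d=P[:,:2]-c; r=np.hypot(*d.T); a=np.arctan2(d[:,1],d[:,0])
    q=r>.160
    ph=np.degrees(np.angle(np.exp(8j*a[q]).mean()))/8
    return c,ph,r.max(),P
def jar(s,c):
    """salsa lid: grey points z~.15 (0.067+.083)"""
    W=world(s); d=np.hypot(W[...,0]-c[0],W[...,1]-c[1])
    return W,(d<.13)
E
python3 - <<'E'
from h import *
s=dict(np.load("top0.npz"))
c,ph,rm,P=lobes(s); print("axis",c,"phase",ph,"rmax",rm,len(P))
W,near=jar(s,c); z=W[...,2]
print("z pct",np.nanpercentile(z[near],[1,50,99]))
m=near&(abs(z-.150)<.008)
n,l,st,ce=cv2.connectedComponentsWithStats(m.astype(np.uint8))
for i in range(1,n):
    if st[i,4]>15: p=W[l==i].mean(0); print(st[i,4],ce[i],p,np.hypot(*(p[:2]-c)),np.degrees(np.arctan2(*(p[:2]-c)[::-1])))
# tray
img=s["img"].astype(int); sat=img.max(-1)-img.min(-1)
t=np.zeros((400,640),np.uint8); t[195:290,305:410]=1
m=(t>0)&(np.abs(z-.014)<.02)&(img[...,2]>70)
n,l,st,ce=cv2.connectedComponentsWithStats(m.astype(np.uint8)); i=1+np.argmax(st[1:,4])
pts=W[l==i][:,:2].astype(np.float32); r=cv2.minAreaRect(pts); print("tray",r, st[i])
tc=np.array(r[0]); v=tc-c; print("dir",np.degrees(np.arctan2(v[1],v[0])),np.hypot(*v))
# other tall objects on table
m=(z>.08)&(np.hypot(W[...,0],W[...,1])<1.0)&(W[...,0]<.95)
n,l,st,ce=cv2.connectedComponentsWithStats(m.astype(np.uint8))
for i in range(1,n):
    if st[i,4]>60: p=W[l==i]; print(st[i,4],ce[i].round(),p.mean(0).round(3),p[:,2].max().round(3))
E
```

```text
axis [0.6876753  0.09010965] phase 21.627825490990055 rmax 0.17810078829498574 7852
z pct [0.06193609 0.06933943 0.21172262]
442 [306.03393665 128.38687783] [0.75703665 0.07217396 0.14907586] 0.07164276989783304 -14.498161219403661
103 [277.08737864 142.70873786] [0.71885989 0.14834565 0.15169098] 0.06605989497217249 61.83154888211899
33 [327.24242424 158.48484848] [0.67300648 0.01840339 0.15070058] 0.07319127492716894 -101.56137976907168
21 [281.9047619  178.95238095] [0.62130463 0.13634632 0.15148834] 0.08088816281518925 145.13727250071378
37 [311.7027027 185.       ] [0.60328186 0.05995848 0.15209452] 0.08961777061278547 -160.33975956682377
tray ((0.47208818793296814, -0.057588398456573486), (0.1387702226638794, 0.21108967065811157), 38.638999938964844) [ 313  201   86   83 3593]
dir -145.58507940678845 0.2613283688004513
669 [307. 129.] [0.754 0.07  0.146] 0.23
166 [599. 135.] [ 0.719 -0.689  0.147] 0.201
3139 [ 71. 165.] [0.669 0.68  0.162] 0.192
383 [277. 142.] [0.719 0.148 0.157] 0.217
430 [327. 153.] [0.684 0.018 0.16 ] 0.22
2884 [612. 185.] [ 0.59  -0.724  0.119] 0.133
483 [279. 173.] [0.637 0.142 0.153] 0.179
408 [311. 180.] [0.614 0.062 0.163] 0.218
545 [511. 193.] [ 0.578 -0.461  0.114] 0.146
750 [168. 205.] [0.571 0.451 0.089] 0.104
326 [139. 222.] [0.524 0.517 0.109] 0.151
6494 [ 46. 266.] [0.417 0.768 0.085] 0.094
409 [179. 271.] [0.395 0.413 0.094] 0.102
3870 [610. 366.] [ 0.216 -0.429  0.507] 0.691
7432 [400. 383.] [ 0.202 -0.059  0.553] 0.838
```

carry_out:
  increments:
    - {"x": 3,"y": -0.7,"jaw": 0}
    - {"x": 5.8,"y": -1.5,"jaw": 0}
    - {"x": 5.8,"y": -1.5,"jaw": 0}
    - {"x": 5.8,"y": -1.5,"jaw": 0}
    - {"x": 5.8,"y": -1.5,"jaw": 0}
    - {"x": 5.8,"y": -1.5,"jaw": 0}
    - {"x": 5.8,"y": -1.5,"jaw": 0}
    - {"x": 5.8,"y": -1.5,"jaw": 0}
    - {"x": 5.8,"y": -1.5,"jaw": 0}
    - {"x": 5.8,"y": -1.5,"jaw": 0}
  force: 20

```text
validation failed for argument at $.in...
```

carry_out:
  increments:
    - {"x": 3.0,"y": -0.7,"z": 0.0,"ax": 0.0,"ay": 0.0,"az": 0.0,"jaw": 0.0}
  force: 20

```text
clock: 0.22
ee_pos: [0.2379, -0.5168, 0.2307]
ee_rot: [-180.0, 0.0, 21.7]
force: [0.5, -0.0, -0.5]
opening: 0.0696
finger_force: 0.0
```

carry_out:
  increments:
    - {"x": 5.8,"y": -1.5,"z": 0,"ax": 0,"ay": 0,"az": 0,"jaw": 0}
    - {"x": 5.8,"y": -1.5,"z": 0,"ax": 0,"ay": 0,"az": 0,"jaw": 0}
    - {"x": 5.8,"y": -1.5,"z": 0,"ax": 0,"ay": 0,"az": 0,"jaw": 0}
    - {"x": 5.8,"y": -1.5,"z": 0,"ax": 0,"ay": 0,"az": 0,"jaw": 0}
    - {"x": 5.8,"y": -1.5,"z": 0,"ax": 0,"ay": 0,"az": 0,"jaw": 0}
    - {"x": 5.8,"y": -1.5,"z": 0,"ax": 0,"ay": 0,"az": 0,"jaw": 0}
    - {"x": 5.8,"y": -1.5,"z": 0,"ax": 0,"ay": 0,"az": 0,"jaw": 0}
    - {"x": 5.8,"y": -1.5,"z": 0,"ax": 0,"ay": 0,"az": 0,"jaw": 0}
    - {"x": 5.8,"y": -1.5,"z": 0,"ax": 0,"ay": 0,"az": 0,"jaw": 0}

```text
clock: 1.35
ee_pos: [0.6745, -0.1954, 0.2307]
ee_rot: [-180.0, 0.1, 21.8]
force: [0.1, -1.0, -0.3]
opening: -0.0
finger_force: 0.0
```

carry_out:
  increments:
    - {"az": -1}
    - {"az": -1}
    - {"az": -1}
    - {"az": -1}
    - {"az": -1}
    - {"az": -1}
    - {"az": -1}
    - {"az": -1}
    - {"az": -1}
    - {"az": -1}

```text
validation failed for argument at $.in...
```

carry_out:
  increments:
    - {"x": 0,"y": 0,"z": 0,"ax": 0,"ay": 0,"az": -1,"jaw": 0}
    - {"x": 0,"y": 0,"z": 0,"ax": 0,"ay": 0,"az": -1,"jaw": 0}
    - {"x": 0,"y": 0,"z": 0,"ax": 0,"ay": 0,"az": -1,"jaw": 0}
    - {"x": 0,"y": 0,"z": 0,"ax": 0,"ay": 0,"az": -1,"jaw": 0}
    - {"x": 0,"y": 0,"z": 0,"ax": 0,"ay": 0,"az": -1,"jaw": 0}
    - {"x": 0,"y": 0,"z": 0,"ax": 0,"ay": 0,"az": -1,"jaw": 0}
    - {"x": 0,"y": 0,"z": 0,"ax": 0,"ay": 0,"az": -1,"jaw": 0}
    - {"x": 0,"y": 0,"z": 0,"ax": 0,"ay": 0,"az": -1,"jaw": 0}
    - {"x": 0,"y": 0,"z": 0,"ax": 0,"ay": 0,"az": -1,"jaw": 0}
    - {"x": 0,"y": 0,"z": 0,"ax": 0,"ay": 0,"az": -1,"jaw": 0}

```text
clock: 2.6
ee_pos: [0.673, -0.1967, 0.2305]
ee_rot: [-179.9, -0.0, 72.0]
force: [-0.4, 0.9, 0.3]
opening: -0.0
finger_force: 0.0
```

carry_out:
  increments:
    - {"x": 0,"y": 0,"z": 0,"ax": 0,"ay": 0,"az": -1,"jaw": 0}
    - {"x": 0,"y": 0,"z": 0,"ax": 0,"ay": 0,"az": -1,"jaw": 0}
    - {"x": 0,"y": 0,"z": 0,"ax": 0,"ay": 0,"az": -1,"jaw": 0}
    - {"x": 0,"y": 0,"z": 0,"ax": 0,"ay": 0,"az": -1,"jaw": 0}
    - {"x": 0,"y": 0,"z": 0,"ax": 0,"ay": 0,"az": -1,"jaw": 0}
    - {"x": 0,"y": 0,"z": 0,"ax": 0,"ay": 0,"az": -1,"jaw": 0}
    - {"x": 0,"y": 0,"z": 0,"ax": 0,"ay": 0,"az": -1,"jaw": 0}
    - {"x": 0,"y": 0,"z": 0,"ax": 0,"ay": 0,"az": -1,"jaw": 0}
    - {"x": 0,"y": 0,"z": 0,"ax": 0,"ay": 0,"az": -1,"jaw": 0}
    - {"x": 0,"y": 0,"z": 0,"ax": 0,"ay": 0,"az": -1,"jaw": 0}

```text
clock: 3.85
ee_pos: [0.673, -0.1967, 0.2305]
ee_rot: [-179.9, -0.1, 122.0]
force: [-0.2, -0.1, -0.3]
opening: -0.0
finger_force: 0.0
```

carry_out:
  increments:
    - {"x": 0,"y": 0,"z": 0,"ax": 0,"ay": 0,"az": -1,"jaw": 0}
    - {"x": 0,"y": 0,"z": 0,"ax": 0,"ay": 0,"az": -1,"jaw": 0}
    - {"x": 0,"y": 0,"z": 0,"ax": 0,"ay": 0,"az": -1,"jaw": 0}
    - {"x": 0,"y": 0,"z": 0,"ax": 0,"ay": 0,"az": -1,"jaw": 0}
    - {"x": 0,"y": 0,"z": 0,"ax": 0,"ay": 0,"az": -1,"jaw": 0}
    - {"x": 0,"y": 0,"z": 0,"ax": 0,"ay": 0,"az": -1,"jaw": 0}
    - {"x": 0,"y": 0,"z": 0,"ax": 0,"ay": 0,"az": -1,"jaw": 0}
    - {"x": 0,"y": 0,"z": 0,"ax": 0,"ay": 0,"az": -1,"jaw": 0}
    - {"x": 0,"y": 0,"z": 0,"ax": 0,"ay": 0,"az": -1,"jaw": 0}
    - {"x": 0,"y": 0,"z": 0,"ax": 0,"ay": 0,"az": -1,"jaw": 0}

```text
clock: 5.1
ee_pos: [0.673, -0.1967, 0.2305]
ee_rot: [180.0, -0.1, 172.0]
force: [-0.1, 0.1, 0.1]
opening: 0.0
finger_force: 0.0
```

carry_out:
  increments:
    - {"x": -0.6,"y": 0,"z": 0,"ax": 0,"ay": 0,"az": -0.7,"jaw": 0}
    - {"x": -0.6,"y": 0,"z": 0,"ax": 0,"ay": 0,"az": -0.7,"jaw": 0}
    - {"x": 0,"y": 0,"z": 4.7,"ax": 0,"ay": 0,"az": 0,"jaw": 0}
    - {"x": 0,"y": 0,"z": 4.7,"ax": 0,"ay": 0,"az": 0,"jaw": 0}
    - {"x": 0,"y": 0,"z": 4.7,"ax": 0,"ay": 0,"az": 0,"jaw": 0}
    - {"x": 0,"y": 0,"z": 4.7,"ax": 0,"ay": 0,"az": 0,"jaw": 0}
    - {"x": 0,"y": 0,"z": 0,"ax": -1,"ay": 0,"az": 0,"jaw": 0}
    - {"x": 0,"y": 0,"z": 0,"ax": -1,"ay": 0,"az": 0,"jaw": 0}
    - {"x": 0,"y": 0,"z": 0,"ax": -1,"ay": 0,"az": 0,"jaw": 0}
    - {"x": 0,"y": 0,"z": 0,"ax": 0,"ay": 0,"az": 0,"jaw": 0}

```text
clock: 6.35
ee_pos: [0.6847, -0.2001, 0.0419]
ee_rot: [165.0, -0.1, 178.7]
force: [-0.5, 0.3, -1.0]
opening: -0.0003
finger_force: 0.0
```

Run:
```python
from h import *
s=snap("top"); cv2.imwrite("pics/top1.png",cv2.resize(s["img"][60:280,200:460,::-1],None,fx=3,fy=2.7))
t=snap("side"); cv2.imwrite("pics/side1.png",cv2.resize(t["img"][60:320,200:500,::-1],None,fx=2.3,fy=2.3))
c,ph,rm,P=lobes(s,np.array([0.6877,0.0901])); print(ph,rm); print(ctrl.state()["ee_pos"],ctrl.state()["ee_rot"],ctrl.state()["joint_pos"])
```

```text
21.844888206718505 0.17845059959679432
[ 0.68484408 -0.19825151  0.04268331] [ 1.65040788e+02 -6.79567812e-02  1.78782951e+02] [ -26.53891353   40.34536332   76.15781709   14.28735909   70.64648952
 -120.91447082]
```

View pics/side1.png

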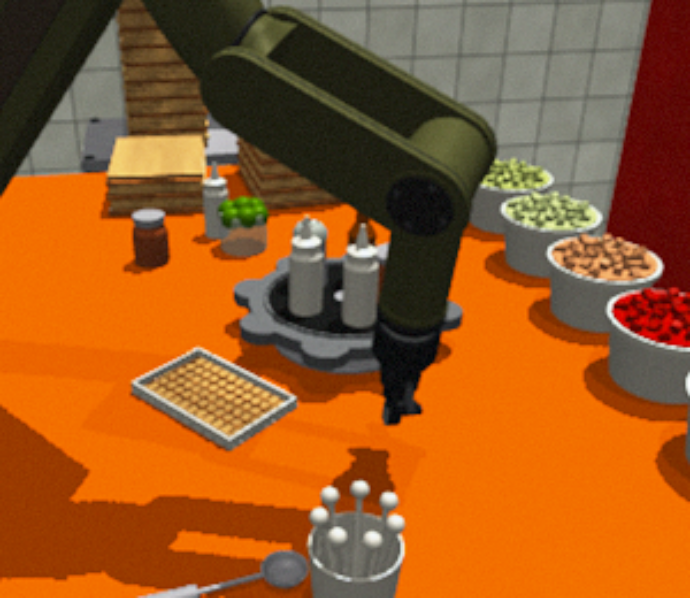

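View pics/top1.png

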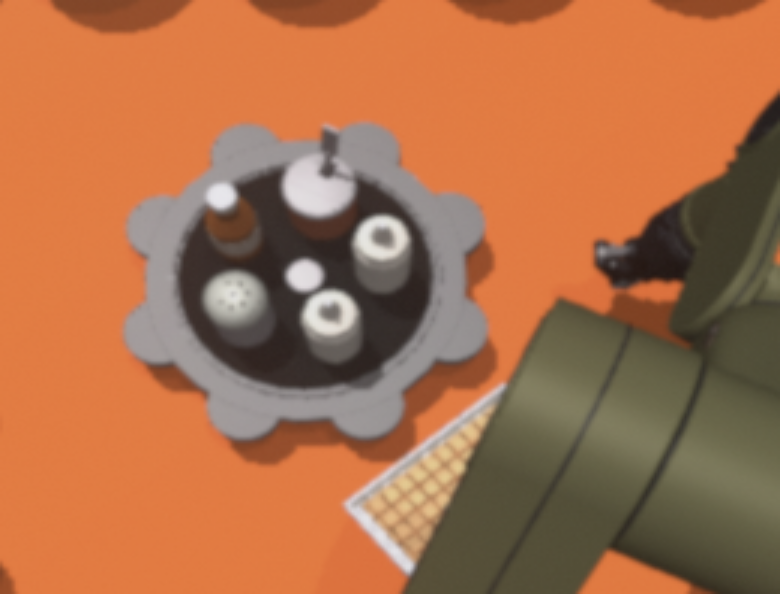

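The side view shows the hand outside the rim, leaning outward, with nothing else near it. In the top crop the fingertip at (605,260) lines up with the scallop at (468,277). I'll move in and begin the push.

carry_out:
  increments:
    - {"x": 0,"y": 2.3,"z": 0.62,"ax": 0,"ay": 0,"az": 0,"jaw": 0}
    - {"x": 0,"y": 2.3,"z": 0.62,"ax": 0,"ay": 0,"az": 0,"jaw": 0}
    - {"x": 0,"y": 2.3,"z": 0.62,"ax": 0,"ay": 0,"az": 0,"jaw": 0}
    - {"x": 0,"y": 1.6,"z": 0.43,"ax": 0,"ay": 0,"az": 0,"jaw": 0}
    - {"x": 0,"y": 1.0,"z": 0.27,"ax": 0,"ay": 0,"az": 0,"jaw": 0}
    - {"x": 0,"y": 1.0,"z": 0.27,"ax": 0,"ay": 0,"az": 0,"jaw": 0}
    - {"x": 0,"y": 1.0,"z": 0.27,"ax": 0,"ay": 0,"az": 0,"jaw": 0}
    - {"x": 0,"y": 0,"z": 0,"ax": 0,"ay": 0,"az": 0,"jaw": 0}

```text
clock: 7.45
ee_pos: [0.6876, -0.0786, 0.0431]
ee_rot: [165.0, -0.0, 178.8]
force: [-0.3, -0.7, -0.0]
opening: 0.0001
finger_force: 0.0
```

carry_out:
  increments:
    - {"x": 0.73,"y": 0.016,"z": 0.004,"ax": 0,"ay": -0.13,"az": 0.48,"jaw": 0}
    - {"x": 0.73,"y": 0.016,"z": 0.004,"ax": 0,"ay": -0.13,"az": 0.48,"jaw": 0}
    - {"x": 0.73,"y": 0.016,"z": 0.004,"ax": 0,"ay": -0.13,"az": 0.48,"jaw": 0}
    - {"x": 0.73,"y": 0.016,"z": 0.004,"ax": 0,"ay": -0.13,"az": 0.48,"jaw": 0}
    - {"x": 0.73,"y": 0.016,"z": 0.004,"ax": 0,"ay": -0.13,"az": 0.48,"jaw": 0}
    - {"x": 0.73,"y": 0.016,"z": 0.004,"ax": 0,"ay": -0.13,"az": 0.48,"jaw": 0}
    - {"x": 0.73,"y": 0.016,"z": 0.004,"ax": 0,"ay": -0.13,"az": 0.48,"jaw": 0}
    - {"x": 0.73,"y": 0.016,"z": 0.004,"ax": 0,"ay": -0.13,"az": 0.48,"jaw": 0}

```text
clock: 8.45
ee_pos: [0.6303, -0.0682, 0.0432]
ee_rot: [165.0, 0.1, 158.8]
force: [0.9, -3.3, 0.3]
opening: -0.0002
finger_force: 1.7
```

```bash
cat > st.py <<'E'
from h import *
a=ctrl.state(); c=np.array([.6877,.0901]); d=a["ee_pos"][:2]-c
print("r",np.hypot(*d),"ang",np.degrees(np.arctan2(d[1],d[0])),"z",a["ee_pos"][2],"rot",a["ee_rot"],"F",a["force"],"q",a["joint_pos"].round(0))
s=snap("top"); print("phase",lobes(s,c)[1])
E
python3 st.py
```

```text
r 0.16839056599171956 ang -109.93972974701596 z 0.04319692594107654 rot [1.65030181e+02 8.07624080e-02 1.58768804e+02] F [ 0.85959348 -3.29092207  0.3380972 ] q [-19.  32.  94.  19.  54. -99.]
phase 10.722688279156042
```

carry_out:
  increments:
    - {"x": 0.73,"y": 0.016,"z": 0.004,"ax": 0,"ay": -0.13,"az": 0.48,"jaw": 0}
    - {"x": 0.73,"y": 0.016,"z": 0.004,"ax": 0,"ay": -0.13,"az": 0.48,"jaw": 0}
    - {"x": 0.73,"y": 0.016,"z": 0.004,"ax": 0,"ay": -0.13,"az": 0.48,"jaw": 0}
    - {"x": 0.73,"y": 0.016,"z": 0.004,"ax": 0,"ay": -0.13,"az": 0.48,"jaw": 0}
    - {"x": 0.73,"y": 0.016,"z": 0.004,"ax": 0,"ay": -0.13,"az": 0.48,"jaw": 0}
    - {"x": 0.73,"y": 0.016,"z": 0.004,"ax": 0,"ay": -0.13,"az": 0.48,"jaw": 0}
    - {"x": 0.73,"y": 0.016,"z": 0.004,"ax": 0,"ay": -0.13,"az": 0.48,"jaw": 0}
    - {"x": 0.73,"y": 0.016,"z": 0.004,"ax": 0,"ay": -0.13,"az": 0.48,"jaw": 0}
    - {"x": 0.73,"y": 0.016,"z": 0.004,"ax": 0,"ay": -0.13,"az": 0.48,"jaw": 0}
    - {"x": 0.73,"y": 0.016,"z": 0.004,"ax": 0,"ay": -0.13,"az": 0.48,"jaw": 0}

```text
clock: 9.75
ee_pos: [0.5684, -0.0275, 0.0429]
ee_rot: [165.0, 0.0, 133.9]
force: [-2.3, -4.3, 1.7]
opening: 0.0003
finger_force: 2.3
```

```bash
python3 st.py
```

```text
r 0.16747497542554735 ang -135.407843181608 z 0.042882471913695014 rot [1.65031034e+02 1.19247194e-02 1.33932797e+02] F [-2.25518447 -4.27011259  1.7460548 ] q [-15.  26. 108.  20.  39. -75.]
phase -14.005429767965483
```

carry_out:
  increments:
    - {"x": 0.73,"y": 0.016,"z": 0.004,"ax": 0,"ay": -0.13,"az": 0.48,"jaw": 0}
    - {"x": 0.73,"y": 0.016,"z": 0.004,"ax": 0,"ay": -0.13,"az": 0.48,"jaw": 0}
    - {"x": 0.73,"y": 0.016,"z": 0.004,"ax": 0,"ay": -0.13,"az": 0.48,"jaw": 0}
    - {"x": 0.73,"y": 0.016,"z": 0.004,"ax": 0,"ay": -0.13,"az": 0.48,"jaw": 0}
    - {"x": 0.73,"y": 0.016,"z": 0.004,"ax": 0,"ay": -0.13,"az": 0.48,"jaw": 0}
    - {"x": 0.73,"y": 0.016,"z": 0.004,"ax": 0,"ay": -0.13,"az": 0.48,"jaw": 0}
    - {"x": 0.73,"y": 0.016,"z": 0.004,"ax": 0,"ay": -0.13,"az": 0.48,"jaw": 0}
    - {"x": 0.73,"y": 0.016,"z": 0.004,"ax": 0,"ay": -0.13,"az": 0.48,"jaw": 0}
    - {"x": 0.73,"y": 0.016,"z": 0.004,"ax": 0,"ay": -0.13,"az": 0.48,"jaw": 0}
    - {"x": 0.73,"y": 0.016,"z": 0.004,"ax": 0,"ay": -0.13,"az": 0.48,"jaw": 0}

```text
clock: 11.05
ee_pos: [0.5296, 0.0348, 0.0424]
ee_rot: [165.1, -0.0, 109.1]
force: [-2.9, -3.5, 2.7]
opening: 0.0001
finger_force: 1.9
```

```bash
python3 st.py
```

```text
r 0.16751286161983414 ang -160.7064454759005 z 0.042375368919953346 rot [ 1.65103097e+02 -4.13082756e-03  1.09092506e+02] F [-2.92866821 -3.54269854  2.66675758] q [ -5.  23. 117.  13.  28. -35.]
phase 5.629104654457097
```

carry_out:
  increments:
    - {"x": 0.73,"y": 0.016,"z": 0.004,"ax": 0,"ay": -0.13,"az": 0.48,"jaw": 0}
    - {"x": 0.73,"y": 0.016,"z": 0.004,"ax": 0,"ay": -0.13,"az": 0.48,"jaw": 0}
    - {"x": 0.73,"y": 0.016,"z": 0.004,"ax": 0,"ay": -0.13,"az": 0.48,"jaw": 0}
    - {"x": 0.73,"y": 0.016,"z": 0.004,"ax": 0,"ay": -0.13,"az": 0.48,"jaw": 0}
    - {"x": 0.73,"y": 0.016,"z": 0.004,"ax": 0,"ay": -0.13,"az": 0.48,"jaw": 0}
    - {"x": 0.73,"y": 0.016,"z": 0.004,"ax": 0,"ay": -0.13,"az": 0.48,"jaw": 0}
    - {"x": 0.73,"y": 0.016,"z": 0.004,"ax": 0,"ay": -0.13,"az": 0.48,"jaw": 0}
    - {"x": 0.73,"y": 0.016,"z": 0.004,"ax": 0,"ay": -0.13,"az": 0.48,"jaw": 0}
    - {"x": 0.73,"y": 0.016,"z": 0.004,"ax": 0,"ay": -0.13,"az": 0.48,"jaw": 0}
    - {"x": 0.73,"y": 0.016,"z": 0.004,"ax": 0,"ay": -0.13,"az": 0.48,"jaw": 0}

```text
clock: 12.35
ee_pos: [0.5206, 0.1058, 0.0419]
ee_rot: [165.2, 0.2, 84.2]
force: [-4.5, -1.1, 2.4]
opening: 0.0004
finger_force: 1.9
```

```bash
python3 st.py
```

```text
r 0.16785498492171025 ang 174.62675913942803 z 0.04185143613499124 rot [165.16562386   0.21409269  84.21935588] F [-4.53261554 -1.127814    2.44889208] q [ 10.  23. 116.  -9.  27.  23.]
phase -18.845092904624035
```

carry_out:
  increments:
    - {"x": 0.73,"y": 0.016,"z": 0.004,"ax": 0,"ay": -0.13,"az": 0.48,"jaw": 0}
    - {"x": 0.73,"y": 0.016,"z": 0.004,"ax": 0,"ay": -0.13,"az": 0.48,"jaw": 0}
    - {"x": 0.73,"y": 0.016,"z": 0.004,"ax": 0,"ay": -0.13,"az": 0.48,"jaw": 0}
    - {"x": 0.73,"y": 0.016,"z": 0.004,"ax": 0,"ay": -0.13,"az": 0.48,"jaw": 0}
    - {"x": 0.73,"y": 0.016,"z": 0.004,"ax": 0,"ay": -0.13,"az": 0.48,"jaw": 0}
    - {"x": 0.73,"y": 0.016,"z": 0.004,"ax": 0,"ay": -0.13,"az": 0.48,"jaw": 0}
    - {"x": 0.73,"y": 0.016,"z": 0.004,"ax": 0,"ay": -0.13,"az": 0.48,"jaw": 0}
    - {"x": 0.73,"y": 0.016,"z": 0.004,"ax": 0,"ay": -0.13,"az": 0.48,"jaw": 0}
    - {"x": 0.73,"y": 0.016,"z": 0.004,"ax": 0,"ay": -0.13,"az": 0.48,"jaw": 0}
    - {"x": 0.73,"y": 0.016,"z": 0.004,"ax": 0,"ay": -0.13,"az": 0.48,"jaw": 0}

```text
clock: 13.65
ee_pos: [0.5432, 0.1746, 0.0415]
ee_rot: [165.1, 0.3, 59.4]
force: [-4.5, 1.1, 0.7]
opening: 0.0003
finger_force: 2.3
```

```bash
cat >> st.py <<'E'
W=world(s); z=W[...,2]; m=(np.hypot(W[...,0]-c[0],W[...,1]-c[1])<.13)&(abs(z-.150)<.008)
n,l,sx,ce=cv2.connectedComponentsWithStats(m.astype(np.uint8))
for i in range(1,n):
    if sx[i,4]>120: p=W[l==i].mean(0); print("lid",sx[i,4],ce[i],p,np.hypot(*(p[:2]-c)),np.degrees(np.arctan2(*(p[:2]-c)[::-1])))
E
python3 st.py
```

```text
r 0.16739625487272214 ang 149.68519631548347 z 0.04150145065265345 rot [165.05448183   0.33411316  59.36379498] F [-4.4909585   1.052172    0.66591033] q [ 21.  27. 108. -20.  38.  67.]
phase 0.9148930348647563
lid 458 [322.37336245 168.31659389] [0.6474731  0.03162974 0.14920218] 0.0709716455640794 -124.52754782688179
```

carry_out:
  increments:
    - {"x": 0.73,"y": 0.016,"z": 0.004,"ax": 0,"ay": -0.13,"az": 0.48,"jaw": 0}
    - {"x": 0.73,"y": 0.016,"z": 0.004,"ax": 0,"ay": -0.13,"az": 0.48,"jaw": 0}
    - {"x": 0.73,"y": 0.016,"z": 0.004,"ax": 0,"ay": -0.13,"az": 0.48,"jaw": 0}
    - {"x": 0.73,"y": 0.016,"z": 0.004,"ax": 0,"ay": -0.13,"az": 0.48,"jaw": 0}
    - {"x": 0.73,"y": 0.016,"z": 0.004,"ax": 0,"ay": -0.13,"az": 0.48,"jaw": 0}
    - {"x": 0.73,"y": 0.016,"z": 0.004,"ax": 0,"ay": -0.13,"az": 0.48,"jaw": 0}
    - {"x": 0.73,"y": 0.016,"z": 0.004,"ax": 0,"ay": -0.13,"az": 0.48,"jaw": 0}
    - {"x": 0.36,"y": 0.004,"z": 0,"ax": 0,"ay": -0.06,"az": 0.24,"jaw": 0}
    - {"x": 0.2,"y": 0,"z": 0,"ax": 0,"ay": 0,"az": 0,"jaw": 0}
    - {"x": 0,"y": 0,"z": 0,"ax": 0,"ay": 0,"az": 0,"jaw": 0}

```text
clock: 14.95
ee_pos: [0.5825, 0.2176, 0.0422]
ee_rot: [164.8, 0.1, 40.9]
force: [-2.4, 1.1, -0.9]
opening: 0.0001
finger_force: 1.3
```

```bash
python3 st.py
```

```text
r 0.16536057388857406 ang 129.529633840902 z 0.04216811398871223 rot [1.64760018e+02 1.35446775e-01 4.08551916e+01] F [-2.44474073  1.05855486 -0.87777158] q [ 25.  31.  97. -20.  49.  87.]
phase -20.215749275143107
lid 458 [315.51965066 175.25764192] [0.62949446 0.04972818 0.14907239] 0.07083621158469496 -145.2545177820707
```

carry_out:
  increments:
    - {"x": -0.4,"y": 0,"z": 0,"ax": 0,"ay": 0,"az": 0,"jaw": 0}
    - {"x": -0.4,"y": 0,"z": 0,"ax": 0,"ay": 0,"az": 0,"jaw": 0}
    - {"x": 0,"y": -1.5,"z": -0.4,"ax": 0,"ay": 0,"az": 0,"jaw": 0}
    - {"x": 0,"y": -1.9,"z": -0.5,"ax": 0,"ay": 0,"az": 0,"jaw": 0}
    - {"x": 0,"y": -1.9,"z": -0.5,"ax": 0,"ay": 0,"az": 0,"jaw": 0}
    - {"x": 0,"y": -1.9,"z": -0.5,"ax": 0,"ay": 0,"az": 0,"jaw": 0}
    - {"x": 0,"y": 0,"z": -4,"ax": 0,"ay": 0,"az": 0,"jaw": 0}
    - {"x": 0,"y": 0,"z": -4,"ax": 0,"ay": 0,"az": 0,"jaw": 0}
    - {"x": 0,"y": 0,"z": -4,"ax": 0,"ay": 0,"az": 0,"jaw": 0}
    - {"x": 0,"y": 0,"z": 0,"ax": 0,"ay": 0,"az": 0,"jaw": 0}

```text
clock: 16.25
ee_pos: [0.5087, 0.296, 0.1613]
ee_rot: [164.7, -0.4, 41.0]
force: [0.7, 0.2, -0.1]
opening: 0.0001
finger_force: 0.0
```

```bash
python3 st.py
python3 - <<'E'
from h import *
s=snap("top"); cv2.imwrite("pics/top2.png",s["img"][...,::-1])
W=world(s);z=W[...,2]; img=s["img"].astype(int)
t=np.zeros((400,640),bool); t[195:290,305:410]=1
m=t&(abs(z-.014)<.02)&(img[...,2]>70)
n,l,st,ce=cv2.connectedComponentsWithStats(m.astype(np.uint8)); i=1+np.argmax(st[1:,4])
print(cv2.minAreaRect(W[l==i][:,:2].astype(np.float32)),st[i])
E
```

```text
r 0.2728417898072724 ang 131.0084202936655 z 0.16126990415634337 rot [164.69037346  -0.35794887  40.95119336] F [ 0.71655385  0.19311082 -0.09704963] q [ 36.  22.  93. -17.  65.  92.]
phase -19.72163886891736
lid 460 [315.51304348 175.25217391] [0.62947139 0.04973964 0.14923016] 0.07084863682933046 -145.27276905111836
((0.4723659157752991, -0.05765312910079956), (0.13964691758155823, 0.21245577931404114), 38.68575668334961) [ 313  201   87   83 3643]
```

View pics/top2.png

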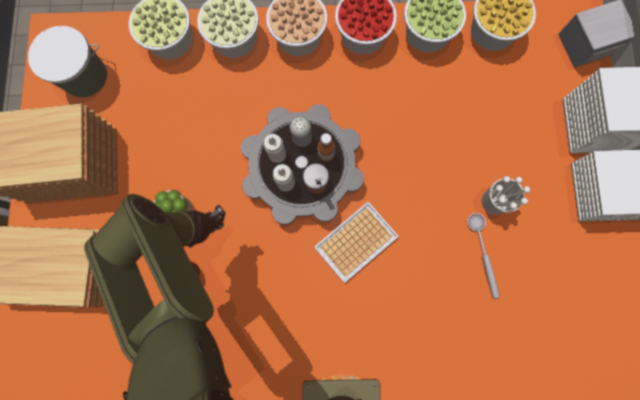

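The top view shows the jar at (316,178), on the tray side of the axis. Its spoon points at the tray (357,242), the tray hasn't moved, and the arm is clear.

```bash
python3 -c "
from station import ctrl
print(ctrl.close_job())"
```

```text
the job is handed in; nothing more can be done
None
```

I turned the carousel about 131° clockwise by its rim, and the salsa jar now faces the tray to within about 0.4° by my camera measurement. The tray measured unmoved, the carousel was still when last measured, and the arm was clear when I handed the job in; no verdict came back.

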